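Hold the juicer's spring chute out over the bottle

TASK

Set the open green glass bottle gently upright on the middle of the round pad of the juicer's drip tray and let go of it. Then take the black tab of the juicer's spring-return chute, pull the chute out until its spout is in line with the orange mark on the tray, right over the bottle's mouth, and keep holding it there: the job finishes with the tab still held, because the chute springs back if released. Leave the funnel, the spatula and the bottle cap where they are.

Things in the scene. Friction and masses are not known exactly. Their poses are not given: they have to be found in the camera images.
- bottle: open, empty wide-mouth green glass bottle, loose, upright on the counter, about 0.25 kg; 125 mm tall. Body 64 mm in diameter up to 68 mm, shoulder from 68 to 85 mm, straight neck 42 mm in diameter from 85 mm to the rim. Origin: centre of its underside; z is up along the bottle.
- mouth (a point): centre of the bottle's mouth (inner diameter 36 mm), 125 mm above the bottle's origin.
- tray: fixed dark steel drip tray, 140 mm (x) by 160 mm (y), flat top at 10 mm height, its centre 85 to 125 mm beyond the spout at rest. Origin: underside, below the centre of the flush pad (84 mm black ring, 64 mm grey middle). Orange mark: line along the tray's y through the pad's centre, on both sides. Axes parallel to the juicer's; the chute travels straight above its x axis, towards -x.
- juicer: fixed compact aluminium juicer, 220 mm (its x) by 190 mm (its y), its hinged top (stays shut) reaching 240 mm above the counter. Origin: centre of its underside. The front face with the chute is at x = -110 mm and looks along its own -x, which is the pull direction (roughly the robot's right).
- chute (a joint): steel chute's travel in m: 0 home (at the start), growing as it slides level out of the juicer along the juicer's -x; stop at 0.150. The spring pulls back with 1.2 N at 0 plus 60 N/m (6 to 9 N at the mark). Chute 46 mm wide, underside 158 mm and top 180 mm above the counter; its front end is 12 mm beyond the spout.
- spout (a point): centre of the lower end of the spout, a 16 mm nozzle under the chute's front, 148 mm above the counter (13 mm above the mouth of a bottle on the tray); at rest 65 mm in front of the juicer's face. It moves with the chute. An orange line on the chute's sides and across the tab's top is level with it.
- pull_tab (a point): black upright tab fixed on top of the chute, straight above the spout: 16 mm along the pull (its x), 32 mm across (its y), 44 mm tall. This point: centre of its underside, 180 mm above the counter; its top is at 224 mm. Same axes as the juicer. It has free room all round: at rest its near side is 57 mm from the juicer's front face.
- funnel: small steel funnel standing on its 92 mm rim, 95 mm tall, loose; leave it. Origin: centre of the underside.
- spatula: wooden spatula 260 mm long lying on the counter, loose; leave it. Its x runs along it.
- bottle_cap: brass-coloured twist cap, 48 mm in diameter, 18 mm tall, loose on the counter; leave it. Origin: centre of the underside.
There are look-alikes about, which are no part of the job. Of the things that look like the tray, the smallest one is meant.

How it is judged:
By the outcome, as a careful person would: the job done as asked, in the order asked, and still so for the second after the job is handed in, while the arm keeps its last pose, push and grip.
It also fails if it takes over 54 s, if anything falls off the work surface, if the arm or the gripper's body presses on something with over 40 N, if the wrist force passes 120 N, or if a joint passes its speed limit or range.

ROBOT

A 6-joint arm with a two-finger parallel gripper is mounted at the origin on the work surface. World frame = base frame: x ahead of the robot, y to its left, z up, the work surface at z = 0. Lengths are in mm, angles in degrees, forces in N, time in s.
With the tool pointing down it reaches from about 300 to 850 mm from the base axis. Payload 4.2 kg.
Tool frame: the origin (TCP) lies at the very end of the fingers, on their centre line; the grasp point (between the pads) lies 19 mm behind it; x points along the fingers, y is the direction in which the jaws open and shut, and the axes are right-handed (so a half turn about x gives the same grasp; the last joint's range is limited). The gripper opens to 91 mm and grips with 3 to 60 N. Pads are 32 mm wide; open, the fingers measure 118 mm over their backs; the gripper's body (76 mm by 178 mm) begins 60 mm behind the grasp point.
Start: joints at [-68.411, 18.312, 89.639, -0, 72.044, -1.146], TCP at [222.224, -530.339, 213.976] pointing down, gripper open.
Joint ranges: [-177.97, 177.97], [-48.28, 115.42], [12.27, 149.76], [-77.06, 257.06], [2.81, 150.46], [-146.56, 146.56]. Speed limits (degrees/s): [147.25, 147.25, 180, 180, 180, 180].

INTERFACE

Orientations are given as [roll, pitch, yaw] about the fixed x, y, z axes, in that order (R = Rz(yaw) Ry(pitch) Rx(roll)).
In Python, from workcell import sensors, grab_frame, job_done, finder gives the robot as it stands.
- The arm moves only by the tool play_rows, never from a script. Its argument "motion" is a list of rows, each a list of 5 numbers: the shift along the world's x, y, z in m, then the turn about the world's z in rad, then the opening, from 0 (shut) to 1 (fully open). In form: [[tx, ty, tz, roll, fingers], ...]. A call has exactly 8 rows; each row is the pose to reach, as a shift and turn from the pose commanded when the call began; what a row does not reach only later rows make up. A row lasts 1/12 s, in which the tool goes at most 41.7 mm and 7.16 degrees, less where a joint would pass 70% of its speed; a pose out of reach is approached as far as the arm can. A call with a gripper value outside its range is refused whole. The fingers move at their own pace and stop on an object; "squeeze" is the grip in N (left out, the last holds). Time passes only in rows, so rows that repeat a pose let the fingers close, or fill a call up. It gives the time, the measured TCP pose, the force and the opening at its end, in the units of the state.
- sensors.state(): the state, without advancing time (a new reading comes with each control period).
- grab_frame(name): name is "side" or "top"; returns a dict with "img" (384x512x3 uint8, blue, green, red), "fx", "fy", "cx", "cy" (pixels), "rvec" (rotation vector, rad) and "tvec" (3), from world to camera coordinates, as OpenCV has them. Camera axes: x right, y down, z forward; pixel columns grow to the right and rows downward; lengths in mm; the calibration is good to about 2 mm. A picture is of the moment at which its call begins. There is no depth.
- job_done(): hands the job in, once; it reports no verdict.
Trained networks look in a picture, given as the dict that the camera call returned (one of the last four; its "shot" number tells which), for a name from the list of things; names that differ only in an ending like _2 or _b are one class to them, and where a whole thing is asked for, a point or a joint stands for the part that bears it (a point fixed in the world has none). Each returns a list of dicts, best first, with "conf" (0 to 1); they miss things now and then, are a little off and sometimes report something else, mostly with a low value. They report only what shows in the picture. A call takes as long as a camera call. They do not tell look-alikes from the thing itself.
- finder.spot_in(picture, label): "point" ([column, row] in pixels, amid what is visible of it).
- finder.spot_point(picture, label): "point" ([column, row] in pixels: a listed point, or the origin of a listed thing).
The state is a dict: "time_s": time; "qpos": joint angles; "qvel": joint speeds; "effort": joint torques, N m; "ee_pos": TCP position; "ee_rot": TCP orientation; "force": force on the tool from outside, world axes, zero at the start; "torque": the same for the moment, N m; "gripper_width": finger opening in mm.
Only numpy, scipy, OpenCV 4.12 (cv2) and the standard library are available. Lean on these libraries where they do the work, as an engineer would, in place of code of your own. Each camera call takes 0.05 s, during which the arm holds its last target.

## Working session

There is one attempt and no reset: what is moved stays moved. The work goes in short steps, Python scripts to look and compute and a tool call to move; the robot and the scene stay as the last step left them, time stands still between calls to the robot, and variables do not carry over. Pictures are saved under pics/ and viewed, and the job is handed in when it is done.

Besides the shell and the picture viewer there is one more tool, called after ">>>" as name(argument=value, ...), one argument or row to a line, values as JSON. play_rows: Moves the arm, as the interface text tells. Its arguments: {"type":"object","properties":{"motion":{"type":"array","items":{"type":"array","items":{"type":"number"}}},"squeeze":{"type":"number"}},"required":["motion"]}

```bash
mkdir -p pics; cat > h.py <<'E'
import numpy as np, cv2
from workcell import sensors, grab_frame, job_done, finder
def proj(f,P):
    K=np.array([[f['fx'],0,f['cx']],[0,f['fy'],f['cy']],[0,0,1.]])
    return cv2.projectPoints(np.array(P,float).reshape(-1,3),np.array(f['rvec'],float),np.array(f['tvec'],float),K,None)[0].reshape(-1,2)
def onz(f,uv,z):
    R=cv2.Rodrigues(np.array(f['rvec'],float))[0];t=np.array(f['tvec'],float).ravel()
    d=R.T@np.array([(uv[0]-f['cx'])/f['fx'],(uv[1]-f['cy'])/f['fy'],1.]);c=-R.T@t
    return c+d*(z-c[2])/d[2]
E
python3 - <<'E'
from h import *
s=sensors.state();print(s)
for n in('top','side'):
    f=grab_frame(n);cv2.imwrite(f'pics/{n}0.png',f['img'])
    R=cv2.Rodrigues(np.array(f['rvec'],float))[0];print(n,'cam',-R.T@np.array(f['tvec']).ravel(),f['fx'])
    for l,z in(('bottle',0),('mouth',125),('tray',0),('juicer',0),('spout',148),('pull_tab',180),('funnel',0),('bottle_cap',0),('spatula',0)):
        for r in finder.spot_point(f,l): print(l,np.round(r['point'],1),round(r['conf'],2),np.round(onz(f,r['point'],z),1))
E
```

```text
{'time_s': 0.0, 'qpos': array([-6.84113370e+01,  1.83531492e+01,  8.97049471e+01, -5.50429451e-04,
        7.20437967e+01, -1.15002557e+00]), 'qvel': array([ 0.00304204,  0.00185889, -0.02434637, -0.00117228,  0.01545984,
       -0.08329552]), 'effort': array([ 1.72105476e-03, -4.12457085e+01, -2.31974190e+01,  7.26512633e-02,
        4.58528416e-02, -1.59684532e-04]), 'ee_pos': array([ 222.0329437 , -529.86884708,  213.11504628]), 'ee_rot': array([-90.85576   ,  89.89810568, 111.88309869]), 'force': array([ 0.2833932 , -0.74462371, -0.02323169]), 'torque': array([ 0.03440601, -0.01548857, -0.02437972]), 'gripper_width': 91.09944012050127}
top cam [ 405.28295866   36.42966747 1443.36579698] 373.79090561320965
bottle [321.6 182.4] 0.72 [ 528.  -235.3    0. ]
bottle [217.8 166.2] 0.38 [591.6 167.7   0. ]
mouth [326.9 183.5] 0.63 [ 513.5 -230.5  125. ]
tray [254.2 166.7] 0.85 [589.5  26.3   0. ]
tray [346.2 270.7] 0.67 [ 189.5 -324.4    0. ]
tray [167.9 250.3] 0.59 [268.7 356.1   0. ]
spout [217.1 168.3] 0.85 [565.1 156.6 148. ]
pull_tab [218.7 159.1] 0.81 [592.7 148.4 180. ]
funnel [32
[... 270 characters left out ...]
[287.1 155.7] 0.41 [605.8 434.1   0. ]
mouth [275.9 243.3] 0.9 [ 523.5 -231.   125. ]
tray [199.4 166.4] 0.89 [269.  349.9   0. ]
tray [287.6 220.2] 0.86 [577.8  22.2   0. ]
tray [137.1 307. ] 0.75 [ 180.6 -324.4    0. ]
juicer [279.6 170.7] 0.56 [569.6 320.7   0. ]
juicer [278.1 240.8] 0.55 [542.4 -76.6   0. ]
spout [285.1 158.5] 0.78 [571.6 154.1 148. ]
spout [289.1 221.1] 0.5 [ 559.9 -170.6  148. ]
pull_tab [277.9 169.1] 0.66 [540.8  35.7 180. ]
pull_tab [290.3 152.6] 0.56 [585.2 135.5 180. ]
pull_tab [223.4 256.2] 0.16 [ 399.4 -337.1  180. ]
funnel [360.8 281.5] 0.83 [ 753.5 -241.5    0. ]
bottle_cap [225.1 254.1] 0.55 [ 388.3 -133.9    0. ]
spatula [363.1 219. ] 0.89 [818.7  28.5   0. ]
```

```bash
python3 - <<'E'
import cv2
for n in('top','side'):
    i=cv2.imread(f'pics/{n}0.png');cv2.imwrite(f'pics/{n}0b.png',cv2.resize(i,(800,600),interpolation=cv2.INTER_CUBIC))
E
```

```text
(no output)
```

View pics/top0b.png

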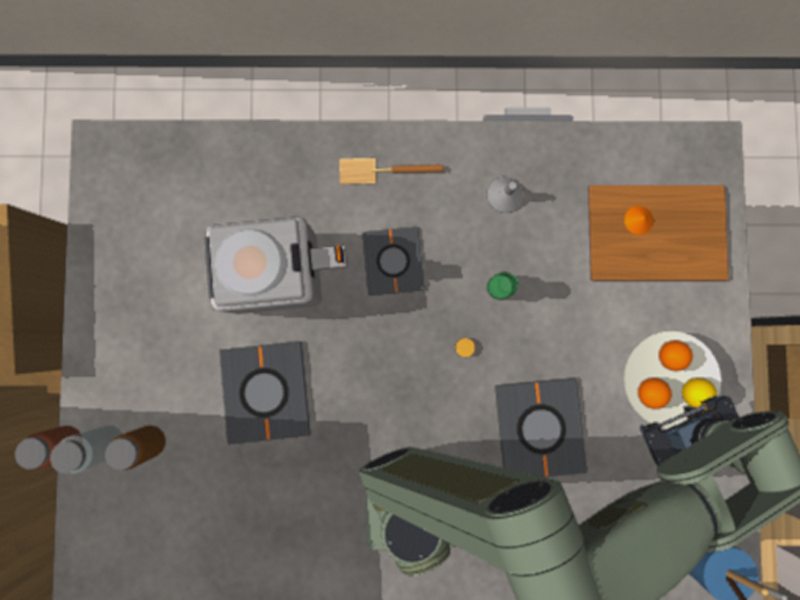

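View pics/side0b.png

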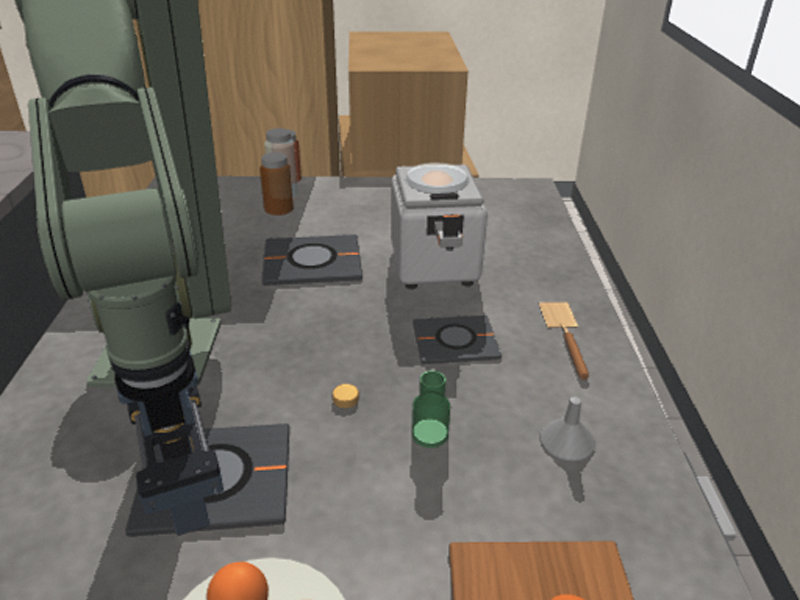

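```bash
python3 - <<'E'
import cv2,numpy as np
t=cv2.imread('pics/top0.png');s=cv2.imread('pics/side0.png')
a=cv2.resize(t[130:210,120:345],(800,284),interpolation=cv2.INTER_CUBIC)
b=cv2.resize(s[190:300,240:340],(400,300*440//300)[:2],interpolation=cv2.INTER_CUBIC)[:316]
c=cv2.resize(s[100:190,240:330],(320,316),interpolation=cv2.INTER_CUBIC)
o=np.zeros((600,800,3),np.uint8);o[:284]=a;o[284:600,:400]=b;o[284:600,400:720]=c
cv2.imwrite('pics/crop0.png',o)
E
```

```text
(no output)
```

View pics/crop0.png

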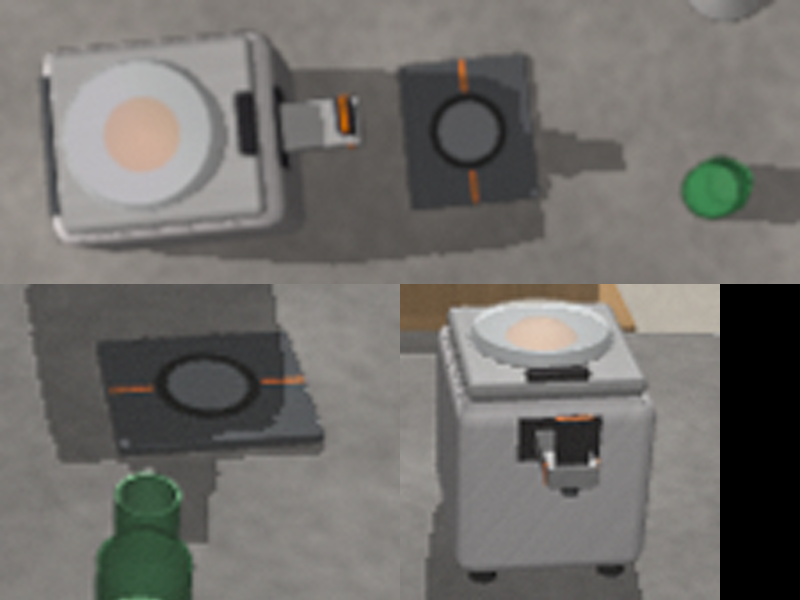

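```bash
python3 - <<'E'
from h import *
F={n:grab_frame(n) for n in('top','side')}
def mask(n,box,fn):
    x0,y0,x1,y1=box;im=F[n]['img'];m=np.zeros(im.shape[:2],np.uint8)
    hsv=cv2.cvtColor(im,cv2.COLOR_BGR2HSV)
    m[y0:y1,x0:x1]=fn(im,hsv)[y0:y1,x0:x1]*255
    k,l,st,c=cv2.connectedComponentsWithStats(m)
    return [(st[i][4],tuple(int(v) for v in st[i][:4]),c[i]) for i in range(1,k) if st[i][4]>2],m
org=lambda im,h:(h[...,0]<18)&(h[...,1]>130)&(h[...,2]>70)
for n,box in(('top',(205,140,275,192)),('side',(255,120,330,240))):
    for a,b,c in mask(n,box,org)[0]: print(n,'orange',a,b,c.round(1),'z10',onz(F[n],c,10).round(1)[:2],'z224',onz(F[n],c,224).round(1)[:2],'z169',onz(F[n],c,169).round(1)[:2])
# ring
for n,box in(('top',(236,152,268,184)),('side',(274,203,310,230))):
    m=mask(n,box,lambda im,h:(im.max(2)<38))[1]
    cs,_=cv2.findContours(m,cv2.RETR_EXTERNAL,cv2.CHAIN_APPROX_NONE)
    c=max(cs,key=len);e=cv2.fitEllipse(c);print(n,'ring',e,onz(F[n],e[0],10).round(1))
grn=lambda im,h:(h[...,0]>50)&(h[...,0]<85)&(h[...,1]>90)
for n,box in(('top',(300,160,345,210)),('side',(250,225,300,300))):
    L,m=mask(n,box,grn);print(n,'green',L)
import scipy.optimize as so
# bottle silhouette fit: render hull
a=np.linspace(0,2*np.pi,60)
prof=[(32,0),(32,68),(21,85),(21,125)]
def sil(n,x,y):
    o=np.zeros((384*4,512*4),np.uint8)
    for (r1,z1),(r2,z2) in zip(prof,prof[1:]):
        P=[(x+r*np.cos(t),y+r*np.sin(t),z) for r,z in((r1,z1),(r2,z2)) for t in a]
        uv=proj(F[n],P);cv2.fillConvexPoly(o,cv2.convexHull(np.round((uv+.5)*4).astype(np.int32)),255)
    return cv2.resize(o,(512,384),interpolation=cv2.INTER_AREA)/255.
M={n:mask(n,b,grn)[1]/255. for n,b in(('top',(300,160,345,210)),('side',(250,225,300,300)))}
for ns in(('top',),('side',),('top','side')):
    r=so.minimize(lambda p:sum(((sil(n,*p)-M[n])**2).sum() for n in ns),(523,-235),method='Nelder-Mead',options=dict(initial_simplex=[(523,-235),(531,-235),(523,-227)]));print(ns,r.x.round(1),r.fun)
E
```

```text
top orange 17 (249, 147, 2, 9) [249.5 150.8] z10 [650.4  44.4] z224 [613.8  43.2] z169 [623.2  43.5]
top orange 27 (215, 157, 3, 11) [216.2 161.3] z10 [609.5 173.1] z224 [579.  152.7] z169 [586.8 157.9]
top orange 16 (252, 178, 3, 9) [252.7 181.6] z10 [530.4  32.3] z224 [511.8  32.9] z169 [516.6  32.8]
side orange 10 (284, 138, 10, 1) [288.5 138. ] z10 [620.7 566.5] z224 [578.2 149.3] z169 [589.1 256.5]
side orange 8 (305, 214, 8, 1) [308.5 214. ] z10 [645.3  41.4] z224 [ 596.4 -240.2] z169 [ 609.  -167.8]
side orange 10 (268, 216, 10, 1) [272.5 216. ] z10 [530.1  30.9] z224 [ 511.1 -248. ] z169 [ 516.  -176.3]
top ring ((251.2135772705078, 166.48609924316406), (19.520160675048828, 19.88269805908203), 85.41835021972656) [589.1  37.9  10. ]
side ring ((304.4170837402344, 227.34939575195312), (16.922565460205078, 19.992895126342773), 59.78099060058594) [625.1 -25.8  10. ]
top green [(np.int32(241), (312, 175, 19, 16), array([321.24896266, 182.52697095]))]
side green [(np.int32(3), (277, 238, 3, 1), array([278., 238.])), (np.int32(7), (279, 239, 5, 4), array([281.        , 240.57142857])), (np.int32(32), (271, 245, 13, 6), array([277.03125, 247.96875])), (np.int32(256), (265, 251, 23, 20), array([276.67578125, 260.09375   ]))]
('top',) [ 524.1 -223.8] 43.98483660130719
('side',) [ 530.3 -168.4] 636.9041138023837
('top', 'side') [ 525.3 -223.9] 720.5823298731257
```

```bash
python3 - <<'E'
from h import *
import scipy.optimize as so
F={n:grab_frame(n) for n in('top','side')}
a=np.linspace(0,2*np.pi,60)
prof=[(32,0),(32,68),(21,85),(21,125)]
def sil(n,x,y):
    o=np.zeros((384*4,512*4),np.uint8)
    for (r1,z1),(r2,z2) in zip(prof,prof[1:]):
        P=[(x+r*np.cos(t),y+r*np.sin(t),z) for r,z in((r1,z1),(r2,z2)) for t in a]
        uv=proj(F[n],P);cv2.fillConvexPoly(o,cv2.convexHull(np.round((uv+.5)*4).astype(np.int32)),255)
    return cv2.resize(o,(512,384),interpolation=cv2.INTER_AREA)/255.
M={}
for n,b in(('top',(300,160,345,210)),('side',(250,225,300,300))):
    i=F[n]['img'].astype(int);m=(i[...,1]-np.maximum(i[...,0],i[...,2])>12)*1.
    q=np.zeros_like(m);q[b[1]:b[3],b[0]:b[2]]=m[b[1]:b[3],b[0]:b[2]];M[n]=q
for ns in(('top',),('side',),('top','side')):
    r=so.minimize(lambda p:sum(((sil(n,*p)-M[n])**2).sum() for n in ns),(523,-235),method='Nelder-Mead',options=dict(initial_simplex=[(523,-235),(531,-235),(523,-227)]));print(ns,r.x.round(1),r.fun)
o=[]
for n,b in(('top',(300,160,345,210)),('side',(250,225,300,300))):
    c=F[n]['img'].copy();d=c.copy();s=sil(n,*r.x)>.5;e=s&~cv2.erode(s.astype(np.uint8),np.ones((3,3))).astype(bool);d[e]=(0,0,255)
    o.append(cv2.resize(np.hstack([c[b[1]:b[3],b[0]:b[2]],d[b[1]:b[3],b[0]:b[2]]]),(400,300)))
cv2.imwrite('pics/b1.png',np.hstack(o))
E
```

```text
('top',) [ 525.2 -225.7] 8.896178392925798
('side',) [ 525.  -225.7] 38.36973471741638
('top', 'side') [ 525.  -225.3] 47.328935024990386
```

View pics/b1.png

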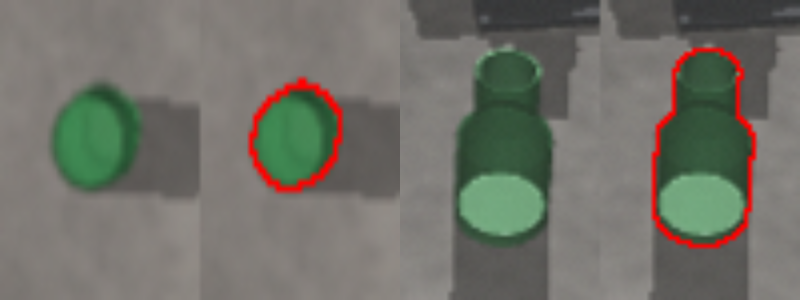

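```bash
python3 - <<'E'
from h import *
from scipy.spatial.transform import Rotation as R
s=sensors.state();print(R.from_euler('xyz',s['ee_rot'],degrees=True).as_matrix().round(3),s['time_s'],s['ee_pos'],s['qpos'].round(2))
E
```

```text
[[ 0.     0.386 -0.922]
 [-0.    -0.922 -0.386]
 [-1.     0.    -0.   ]] 1.2 [ 222.21273442 -530.34162727  213.98931775] [-68.41  18.31  89.64   0.    72.04  -1.15]
```

>>> play_rows(
  motion=[
    [0.012,0.012,0.005,0.05,1],
    [0.035,0.035,0.01,0.15,1],
    [0.06,0.06,0.01,0.26,1],
    [0.087,0.087,0.01,0.38,1],
    [0.114,0.114,0.01,0.5,1],
    [0.141,0.141,0.01,0.62,1],
    [0.168,0.168,0.01,0.74,1],
    [0.195,0.195,0.01,0.86,1],
  ],
  squeeze=12,
)

```text
time_s: 1.87
ee_pos: [418.3, -333.9, 224.2]
ee_rot: [66.1, 90.0, -41.6]
force: [0.7, 0.0, -0.6]
gripper_width: 91.5
```

>>> play_rows(
  motion=[
    [0.027,0.027,0,0.1,1],
    [0.054,0.054,0,0.2,1],
    [0.08,0.08,0,0.3,1],
    [0.098,0.1,0,0.37,1],
    [0.106,0.108,0,0.41,1],
    [0.108,0.11,0,0.41,1],
    [0.108,0.11,0,0.41,1],
    [0.108,0.11,0,0.41,1],
  ],
)

```text
time_s: 2.53
ee_pos: [524.4, -226.3, 223.9]
ee_rot: [-58.4, 89.9, -143.0]
force: [0.4, -0.8, 1.0]
gripper_width: 91.1
```

>>> play_rows(
  motion=[
    [0,0,-0.012,0,1],
    [0,0,-0.034,0,1],
    [0,0,-0.06,0,1],
    [0,0,-0.086,0,1],
    [0,0,-0.11,0,1],
    [0,0,-0.124,0,1],
    [0,0,-0.13,0,1],
    [0,0,-0.13,0,1],
  ],
)

```text
time_s: 3.2
ee_pos: [523.6, -226.2, 92.8]
ee_rot: [-115.4, 89.8, 159.9]
force: [0.0, -0.1, -0.1]
gripper_width: 91.3
```

```bash
python3 - <<'E'
from h import *
from scipy.spatial.transform import Rotation as R
s=sensors.state();print(R.from_euler('xyz',s['ee_rot'],degrees=True).as_matrix().round(3)[:,1],s['ee_pos'],s['qpos'].round(2))
a=grab_frame('side')['img'][170:320,200:380];b=grab_frame('top')['img'][130:230,270:370]
cv2.imwrite('pics/g1.png',np.hstack([cv2.resize(a,(480,400)),cv2.resize(b,(320,400))]))
E
```

```text
[ 0.996  0.094 -0.003] [ 523.59288693 -226.17686595   92.79859031] [-2.4510e+01  2.3820e+01  1.0004e+02 -2.0000e-02  5.6310e+01 -2.9870e+01]
```

View pics/g1.png

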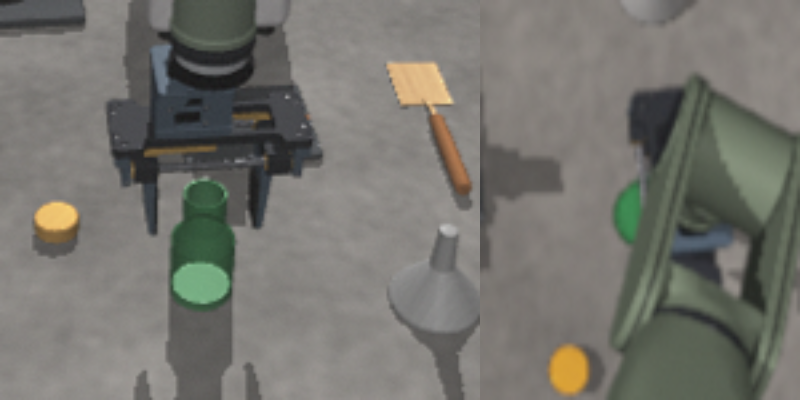

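```bash
python3 - <<'E'
from h import *
f=grab_frame('side');p=proj(f,[(525,-225.5,93),(525,-225.5,125),(525+21,-225.5,125),(525+48,-225,93),(525-48,-225,93)])
print((p-[200,170])*2.667)
E
```

```text
[[202.49261484 217.04850524]
 [203.73254984 191.62924039]
 [225.98065958 191.60611557]
 [252.44134674 216.61595357]
 [152.38331724 216.77406985]]
```

>>> play_rows(
  motion=[
    [0,0,0,0,0.35],
    [0,0,0,0,0.35],
    [0,0,0,0,0.35],
    [0,0,0,0,0.35],
    [0,0,0,0,0.35],
    [0,0,0,0,0.35],
    [0,0,0,0,0.35],
    [0,0,0,0,0.35],
  ],
  squeeze=15,
)

```text
time_s: 4.02
ee_pos: [524.9, -225.3, 94.0]
ee_rot: [-98.9, 90.0, 176.6]
force: [-0.7, -1.0, 1.0]
gripper_width: 47.1
```

>>> play_rows(
  motion=[
    [0,0,0,0,0],
    [0,0,0,0,0],
    [0,0,0,0,0],
    [0,0,0,0,0],
    [0,0,0.002,0,0],
    [0,0,0.006,0,0],
    [0,0,0.015,0,0],
    [0,0,0.03,0,0],
  ],
)

```text
time_s: 4.68
ee_pos: [524.3, -224.8, 123.2]
ee_rot: [-122.5, 89.8, 153.0]
force: [0.2, -0.3, -2.7]
gripper_width: 46.8
```

```bash
python3 - <<'E'
from h import *
f=grab_frame('side');a=f['img'][200:290,220:330];cv2.imwrite('pics/g2.png',cv2.resize(a,(733,600),interpolation=cv2.INTER_CUBIC))
E
```

```text
(no output)
```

View pics/g2.png

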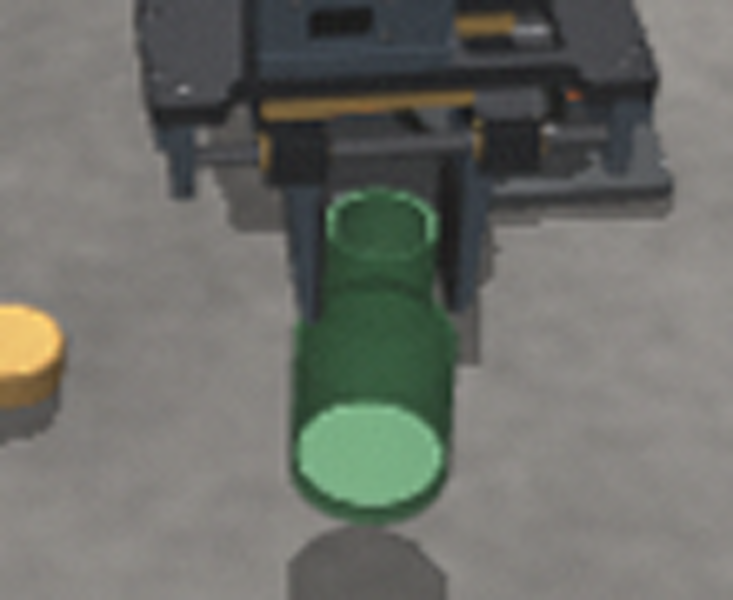

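>>> play_rows(
  motion=[
    [0.001,0.004,0.005,0,0],
    [0.004,0.016,0.01,0,0],
    [0.008,0.034,0.015,0,0],
    [0.013,0.055,0.015,0,0],
    [0.019,0.078,0.015,0,0],
    [0.025,0.101,0.015,0,0],
    [0.03,0.124,0.015,0,0],
    [0.036,0.147,0.015,0,0],
  ],
)

```text
time_s: 5.4
ee_pos: [560.9, -76.0, 138.7]
ee_rot: [-132.9, 89.9, 142.6]
force: [-0.1, -0.0, -3.1]
gripper_width: 47.0
```

>>> play_rows(
  motion=[
    [0.006,0.023,0,0,0],
    [0.011,0.046,0,0,0],
    [0.016,0.067,0,0,0],
    [0.021,0.087,0,0,0],
    [0.025,0.103,0,0,0],
    [0.028,0.113,0,0,0],
    [0.028,0.116,0,0,0],
    [0.028,0.116,0,0,0],
  ],
)

```text
time_s: 6.07
ee_pos: [588.9, 38.5, 138.7]
ee_rot: [-81.7, 90.0, -166.1]
force: [0.5, -0.2, -3.5]
gripper_width: 47.1
```

```bash
python3 - <<'E'
from h import *
s=sensors.state();print(s['ee_pos'],s['force'],s['gripper_width'])
f=grab_frame('side');a=f['img'][120:240,220:360]
# predicted silhouette pts for bottle with base at TCP x,y z=ee-94
x,y,z=589,37.5,139-94
d=f['img'].copy()
print(proj(f,[(x,y,z),(x,y,z+125),(589,37.5,10)]))
cv2.imwrite('pics/p1.png',cv2.resize(a,(700,600),interpolation=cv2.INTER_CUBIC))
for l in('bottle','mouth'): print(l,[(r['point'],r['conf']) for r in finder.spot_point(f,l)])
E
```

```text
[588.86749218  38.54695232 138.71786488] [ 0.52179842 -0.19049379 -3.51511295] 47.10468463151664
[[291.58039678 205.81903078]
 [293.98243299 171.7269783 ]
 [290.95207581 214.73677795]]
bottle [([292.0, 207.7], 0.74)]
mouth [([296.9, 172.8], 0.64)]
```

View pics/p1.png

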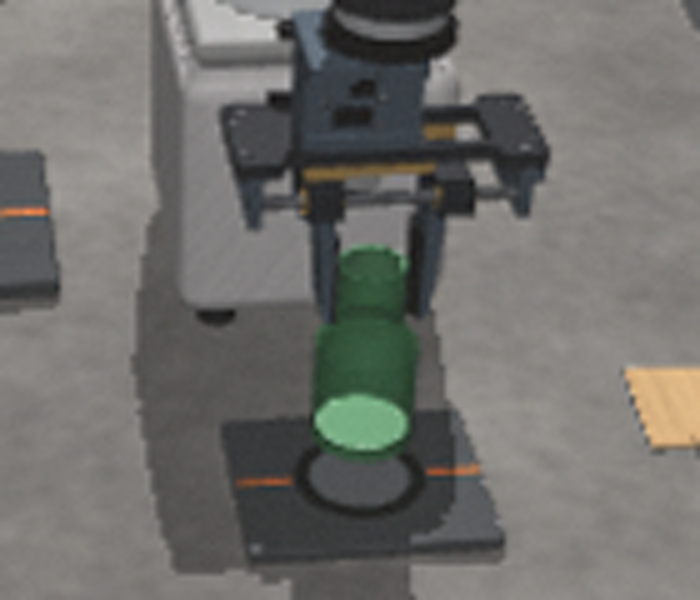

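```bash
cat >> h.py <<'E'
import scipy.optimize as so
A=np.linspace(0,2*np.pi,60)
def sil(f,x,y,z0,prof):
    o=np.zeros((384*4,512*4),np.uint8)
    for (r1,z1),(r2,z2) in zip(prof,prof[1:]):
        P=[(x+r*np.cos(t),y+r*np.sin(t),z+z0) for r,z in((r1,z1),(r2,z2)) for t in A]
        cv2.fillConvexPoly(o,cv2.convexHull(np.round((proj(f,P)+.5)*4).astype(np.int32)),255)
    return cv2.resize(o,(512,384),interpolation=cv2.INTER_AREA)/255.
BP=[(32,0),(32,68),(21,85),(21,125)]
def green(f,b):
    i=f['img'].astype(int);m=(i[...,1]-np.maximum(i[...,0],i[...,2])>12)*1.
    q=np.zeros_like(m);q[b[1]:b[3],b[0]:b[2]]=m[b[1]:b[3],b[0]:b[2]];return q
E
python3 - <<'E'
from h import *
f=grab_frame('side');m=green(f,(270,160,320,225))
for z0 in (43,45,47):
    r=so.minimize(lambda p:((sil(f,*p,z0,BP)-m)**2).sum(),(589,37),method='Nelder-Mead',options=dict(initial_simplex=[(589,37),(597,37),(589,45)]));print(z0,r.x,r.fun)
g=f['img'].max(2)
print(g[204:228,276:310])
E
```

```text
43 [589.99560547  39.84887695] 35.93168781237985
45 [589.20435232  36.83174506] 39.446443675509414
47 [589.06685638  34.09504318] 41.365259515570926
[[ 53  56  56  56  57  55  56 171 181 173 173 173 175 176 175 174 174 175
  174 172 170 171 171 171 175 108  52  57  60  59  60  58  59  56]
 [ 60  58  57  59  60  55  57 165 181 173 172 173 174 175 173 172 174 173
  173 171 171 170 171 172 178 111  56  57  61  62  61  58  59  58]
 [ 61  60  60  59  60  59  62  80 149 174 177 174 173 176 174 174 175 172
  172 171 172 170 168 172 177 112  55  60  61  58  57  59  61  61]
 [ 56  58  57  57  58  56  63  67  92 151 172 175 177 174 175 174 175 173
  170 172 172 171 171 166 125  73  59  59  59  60  61  59  59  58]
 [ 58  60  59  60  61  59  60  68  71  86 128 159 172 171 175 175 176 173
  172 176 171 166 163 117  72  59  59  59  60  59  61  61  59  59]
 [ 59  59  58  59  58  58  46  55  70  72  72  88 131 142 159 165 166 164
  163 165 153 126  80  63  63  57  58  59  59  59  59  61  58  60]
 [ 61  60  61  59  48  37  32  36  62  77  82  81  81  80  78  92  98  96
   73  69  71  68  69  63  52  
[... 1733 characters left out ...]
  58  60  57  61  60  60  60  62  60  59  57  54  51  49  43  48  45
   49  53  49  58  61  63  62  58  60  61  59  63  61  56  84  97]
 [ 60  62  60  59  60  57  59  60  60  59  62  60  62  59  62  65  61  63
   59  61  61  59  59  61  58  59  59  63  58  60  60  58  65  89]
 [ 59  58  60  60  58  59  61  61  61  60  62  61  58  60  60  60  60  61
   60  60  60  60  61  60  58  60  59  58  58  55  67  68  90  98]
 [ 61  60  58  61  56  59  58  59  62  59  60  61  60  62  63  61  62  62
   59  62  65  64  61  61  60  61  67  70  71  66  92 100 101  97]
 [ 60  59  60  58  63  62  60  60  60  59  60  60  59  60  61  58  58  61
   60  63  59  60  61  59  61  60  92  99 101 100  95  93  94  91]]
```

>>> play_rows(
  motion=[
    [0,-0.001,-0.005,0,0],
    [0,-0.001,-0.012,0,0],
    [0,-0.001,-0.02,0,0],
    [0,-0.001,-0.026,0,0],
    [0,-0.001,-0.03,0,0],
    [0,-0.001,-0.032,0,0],
    [0,-0.001,-0.033,0,0],
    [0,-0.001,-0.034,0,0],
  ],
)

```text
time_s: 6.93
ee_pos: [589.4, 36.7, 104.9]
ee_rot: [81.1, 90.0, -3.3]
force: [-0.4, 1.4, -3.5]
gripper_width: 46.9
```

>>> play_rows(
  motion=[
    [0,0,-0.0003,0,0],
    [0,0,-0.0005,0,0],
    [0,0,-0.0008,0,0],
    [0,0,-0.001,0,0],
    [0,0,-0.001,0,0],
    [0,0,-0.001,0,0],
    [0,0,-0.001,0,0],
    [0,0,-0.001,0,0],
  ],
)

```text
time_s: 7.6
ee_pos: [589.2, 36.7, 104.0]
ee_rot: [103.4, 90.0, 18.9]
force: [0.3, 0.3, -2.5]
gripper_width: 46.8
```

>>> play_rows(
  motion=[
    [0,0,-0.0003,0,0],
    [0,0,-0.0006,0,0],
    [0,0,-0.0008,0,0],
    [0,0,-0.001,0,0],
    [0,0,-0.001,0,0],
    [0,0,-0.001,0,0],
    [0,0,-0.001,0,0],
    [0,0,-0.001,0,0],
  ],
)

```text
time_s: 8.27
ee_pos: [589.4, 36.7, 103.9]
ee_rot: [86.1, 89.9, 1.6]
force: [-1.6, 0.1, 5.3]
gripper_width: 47.0
```

>>> play_rows(
  motion=[
    [0,0,0.0005,0,0],
    [0,0,0.0007,0,0],
    [0,0,0.0007,0,0.6],
    [0,0,0.0007,0,0.6],
    [0,0,0.0007,0,0.7],
    [0,0,0.0007,0,0.85],
    [0,0,0.0007,0,1],
    [0,0,0.0007,0,1],
  ],
)

```text
time_s: 8.93
ee_pos: [589.3, 36.7, 103.6]
ee_rot: [89.6, 90.0, 5.1]
force: [-0.4, -1.0, 0.7]
gripper_width: 78.9
```

```bash
python3 - <<'E'
from h import *
s=sensors.state();print(s['ee_pos'],s['force'],s['gripper_width'])
f=grab_frame('side');a=f['img'][120:240,220:360]
cv2.imwrite('pics/p2.png',cv2.resize(a,(700,600),interpolation=cv2.INTER_CUBIC))
m=green(f,(270,160,320,230))
r=so.minimize(lambda p:((sil(f,*p,10,BP)-m)**2).sum(),(589,37),method='Nelder-Mead',options=dict(initial_simplex=[(589,37),(597,37),(589,45)]));print(r.x,r.fun)
E
```

```text
[589.29098239  36.6512337  103.56437386] [-0.42954742 -1.00936371  0.70579336] 78.9109606425498
[589.10400391  35.57739258] 32.26086889657824
```

View pics/p2.png

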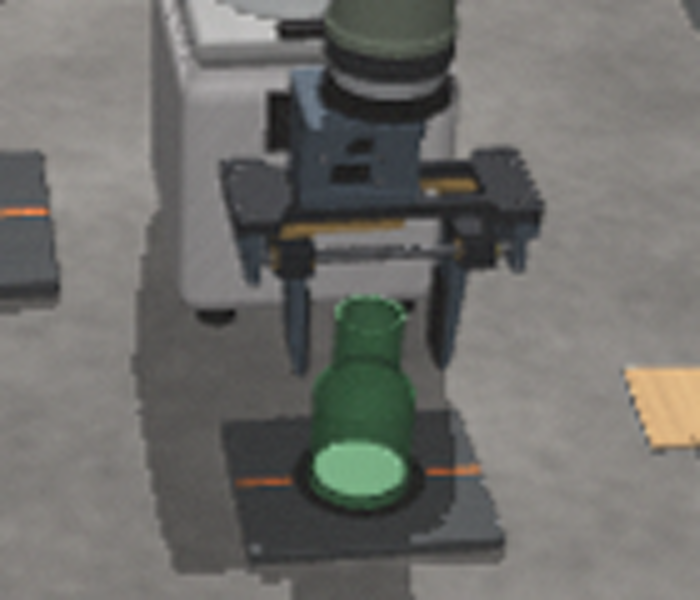

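>>> play_rows(
  motion=[
    [0,0,0.005,0,1],
    [0,0,0.02,0,1],
    [0,0,0.045,0,1],
    [0,0,0.075,0,1],
    [0,0,0.105,0.1,1],
    [0,0,0.135,0.22,1],
    [0,0,0.155,0.34,0.8],
    [0,0,0.166,0.46,0.6],
  ],
)

```text
time_s: 9.65
ee_pos: [590.3, 36.7, 273.7]
ee_rot: [61.0, 89.6, 3.2]
force: [0.0, 0.2, 0.4]
gripper_width: 80.5
```

>>> play_rows(
  motion=[
    [0,0,0,0.12,0.6],
    [0,0,0,0.24,0.6],
    [0,0,0,0.36,0.6],
    [0,0,0,0.48,0.6],
    [0,0,0,0.6,0.6],
    [0,0,0,0.72,0.6],
    [0,0,0,0.84,0.6],
    [0,0,0,0.96,0.6],
  ],
)

```text
time_s: 10.32
ee_pos: [589.2, 36.7, 270.1]
ee_rot: [25.4, 90.0, 22.6]
force: [-0.1, 0.6, -0.1]
gripper_width: 54.9
```

>>> play_rows(
  motion=[
    [-0.001,0.01,0,0.1,0.6],
    [-0.003,0.03,0,0.151,0.6],
    [-0.005,0.055,0,0.151,0.6],
    [-0.007,0.08,0,0.151,0.6],
    [-0.009,0.1,0,0.151,0.6],
    [-0.01,0.111,0,0.151,0.6],
    [-0.0105,0.114,0,0.151,0.6],
    [-0.0105,0.114,0,0.151,0.6],
  ],
)

```text
time_s: 10.98
ee_pos: [578.6, 150.9, 269.8]
ee_rot: [-65.4, 90.0, -59.9]
force: [-0.4, -1.1, -0.4]
gripper_width: 54.5
```

```bash
python3 - <<'E'
from h import *
from scipy.spatial.transform import Rotation as R
s=sensors.state();print(s['time_s'],R.from_euler('xyz',s['ee_rot'],degrees=True).as_matrix().round(3)[:,1],s['ee_pos'],s['gripper_width'],s['qpos'].round(1))
f=grab_frame('side');g=grab_frame('top')
cv2.imwrite('pics/t1.png',np.hstack([cv2.resize(f['img'][80:240,220:360],(420,480),interpolation=cv2.INTER_CUBIC),cv2.resize(g['img'][120:220,180:260],(380,475),interpolation=cv2.INTER_CUBIC)[:480].repeat(1,0) if 0 else cv2.resize(g['img'][120:220,180:260],(380,480),interpolation=cv2.INTER_CUBIC)]))
m=green(f,(270,160,320,230))
r=so.minimize(lambda p:((sil(f,*p,10,BP)-m)**2).sum(),(589,37),method='Nelder-Mead',options=dict(initial_simplex=[(589,37),(597,37),(589,45)]));print(r.x,r.fun)
E
```

```text
10.9833 [-0.097  0.995 -0.   ] [578.63921885 150.90903122 269.84922267] 54.534086365592124 [ 13.5  18.8  80.8  -0.   80.3 -82. ]
[589.20722961  36.97014618] 36.90798923490965
```

View pics/t1.png

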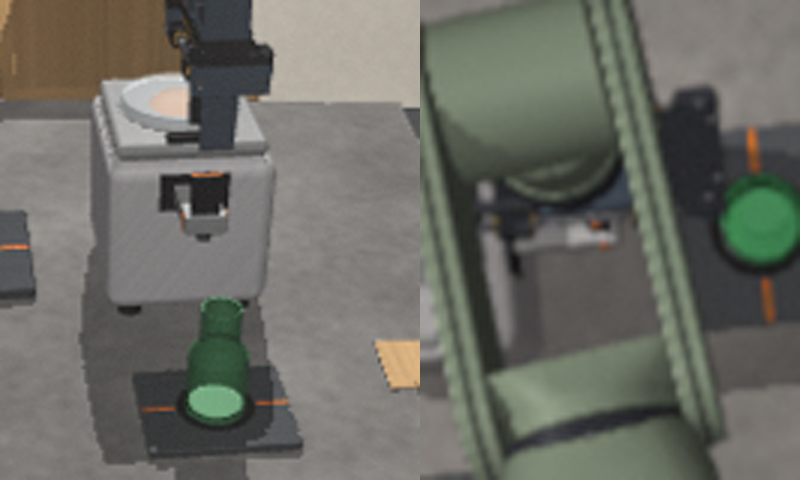

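>>> play_rows(
  motion=[
    [0,0,-0.006,0,0.6],
    [0,0,-0.02,0,0.6],
    [0,0,-0.036,0,0.6],
    [0,0,-0.052,0,0.6],
    [0,0,-0.066,0,0.6],
    [0,0,-0.075,0,0.6],
    [0,0,-0.079,0,0.6],
    [0,0,-0.079,0,0.6],
  ],
)

```text
time_s: 11.75
ee_pos: [578.4, 150.0, 189.7]
ee_rot: [-171.8, 89.9, -166.3]
force: [0.3, -0.1, 0.3]
gripper_width: 54.8
```

```bash
python3 - <<'E'
from h import *
s=sensors.state();print(s['ee_pos'],s['gripper_width'],s['force'])
f=grab_frame('side')
cv2.imwrite('pics/t2.png',cv2.resize(f['img'][100:180,250:330],(600,600),interpolation=cv2.INTER_CUBIC))
E
```

```text
[578.36344573 150.00932096 189.70451545] 54.82123365495201 [ 0.32637575 -0.14758713  0.27289636]
```

View pics/t2.png

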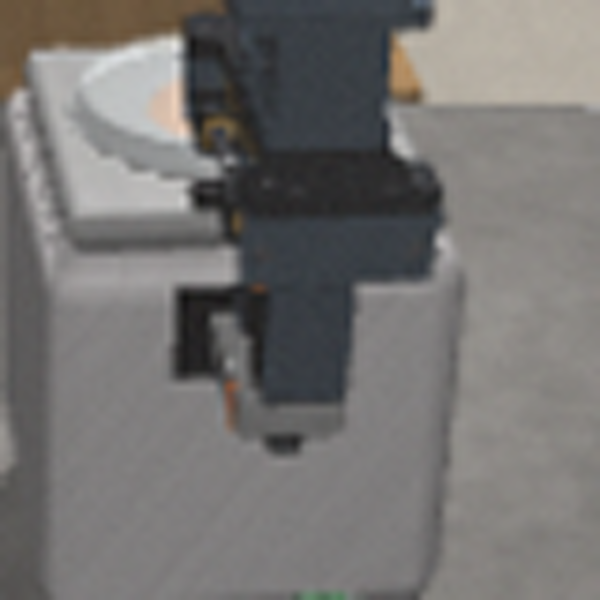

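>>> play_rows(
  motion=[
    [0,0,0,0,0],
    [0,0,0,0,0],
    [0,0,0,0,0],
    [0,0,0,0,0],
    [0,0,0,0,0],
    [0,0,0,0,0],
    [0,0,0,0,0],
    [0,0,0,0,0],
  ],
  squeeze=15,
)

```text
time_s: 12.47
ee_pos: [578.8, 151.1, 191.0]
ee_rot: [47.0, 89.9, 52.6]
force: [-1.4, 2.1, 1.3]
gripper_width: 16.0
```

```bash
python3 - <<'E'
from h import *
s=sensors.state();print(s['time_s'],s['ee_pos'],s['gripper_width'],s['force'],s['torque'])
f=grab_frame('side');print(proj(f,[(578.4,125,190),(578.5,152,180)]),(proj(f,[(578.4,125,190),(578.5,140,180)])-[250,100])*7.5)
E
```

```text
12.4667 [578.80996083 151.09264709 190.99806495] 15.998105649636143 [-1.41502203  2.06044479  1.26835218] [ 0.36518257 -0.07559542  0.24996506]
[[288.56551002 151.42185209]
 [287.79405637 150.05380464]] [[289.24132517 385.66389066]
 [285.54756334 389.23680815]]
```

>>> play_rows(
  motion=[
    [0,0,0,0,0],
    [0,0,0,0,0],
    [0.0002,-0.002,0,0,0],
    [0.0008,-0.008,0,0,0],
    [0.0016,-0.017,0,0,0],
    [0.0025,-0.027,0,0,0],
    [0.0034,-0.036,0,0,0],
    [0.0042,-0.044,0,0,0],
  ],
  squeeze=40,
)

```text
time_s: 13.18
ee_pos: [583.3, 105.8, 190.9]
ee_rot: [42.5, 89.9, 48.0]
force: [0.6, 5.4, 3.2]
gripper_width: 15.7
```

>>> play_rows(
  motion=[
    [0.0008,-0.009,0,0,0],
    [0.0018,-0.019,0,0,0],
    [0.0028,-0.03,0,0,0],
    [0.0038,-0.04,0,0,0],
    [0.0048,-0.051,0,0,0],
    [0.0055,-0.058,0,0,0],
    [0.0058,-0.061,0,0,0],
    [0.0058,-0.061,0,0,0],
  ],
)

```text
time_s: 13.85
ee_pos: [589.3, 45.4, 191.0]
ee_rot: [50.3, 89.9, 55.8]
force: [2.0, 7.6, 3.7]
gripper_width: 15.6
```

```bash
python3 - <<'E'
from h import *
s=sensors.state();print(s['time_s'],s['ee_pos'],s['gripper_width'],s['force'],s['torque'])
f=grab_frame('side');g=grab_frame('top')
cv2.imwrite('pics/u1.png',np.hstack([cv2.resize(f['img'][120:240,250:350],(400,480),interpolation=cv2.INTER_CUBIC),cv2.resize(g['img'][130:210,210:276],(396,480),interpolation=cv2.INTER_CUBIC)]))
for n,q in(('side',f),('top',g)):
  for l,z in(('spout',148),('mouth',135),('pull_tab',180)): print(n,l,[(np.round(r['point'],1),round(r['conf'],2),onz(q,r['point'],z).round(1)) for r in finder.spot_point(q,l)])
E
```

```text
13.85 [589.3451164   45.36240711 190.96278023] 15.61579593469033 [2.03844369 7.56383885 3.65552496] [ 1.13595164 -0.2659497   0.60055819]
side spout [(array([293.4, 175.7]), 0.66, array([589.7,  50.4, 148. ]))]
side mouth [(array([294.6, 179.8]), 0.86, array([593.9,  47.8, 135. ]))]
side pull_tab [(array([295.1, 168.5]), 0.62, array([591.9,  39.4, 180. ]))]
top spout [(array([250. , 165.9]), 0.71, array([573.5,  42. , 148. ])), (array([247.8, 166.4]), 0.59, array([571.7,  49.7, 148. ]))]
top mouth [(array([250.8, 166.6]), 0.58, array([572.7,  39.3, 135. ]))]
top pull_tab [(array([250.2, 157.4]), 0.79, array([598.5,  41.2, 180. ])), (array([252.9, 165.2]), 0.19, array([571.7,  32. , 180. ]))]
```

View pics/u1.png

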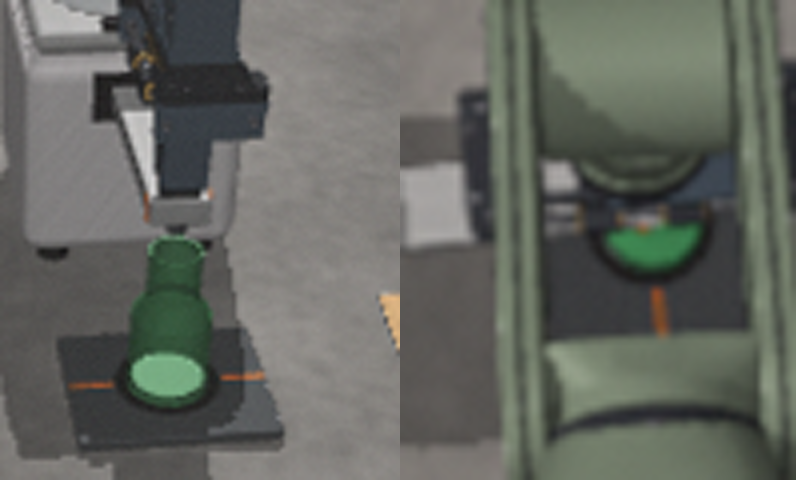

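>>> play_rows(
  motion=[
    [0.0002,-0.002,0,0,0],
    [0.0004,-0.004,0,0,0],
    [0.0006,-0.006,0,0,0],
    [0.0008,-0.0075,0,0,0],
    [0.0008,-0.008,0,0,0],
    [0.0008,-0.008,0,0,0],
    [0.0008,-0.008,0,0,0],
    [0.0008,-0.008,0,0,0],
  ],
)

```text
time_s: 14.92
ee_pos: [590.0, 38.3, 191.0]
ee_rot: [55.6, 89.8, 61.1]
force: [1.6, 8.1, 3.7]
gripper_width: 15.7
```

```bash
python3 - <<'E'
from h import *
s=sensors.state();print(s['time_s'],s['ee_pos'],s['gripper_width'],s['force'])
f=grab_frame('side');g=grab_frame('top')
im=f['img'];h=cv2.cvtColor(im,cv2.COLOR_BGR2HSV)
m=((h[...,0]<18)&(h[...,1]>110)&(h[...,2]>60)).astype(np.uint8);m[:,:270]=0;m[:,320:]=0;m[:155]=0;m[200:]=0
k,l,st,c=cv2.connectedComponentsWithStats(m);print(st[1:],c[1:])
x,y=s['ee_pos'][:2]
for dy in(-6,-3,0,3,6):
  o=np.array([23*.995,23*.099])
  print(dy,proj(f,[(x-o[0],y+dy-o[1],158),(x-o[0],y+dy-o[1],180),(x+o[0],y+dy+o[1],180),(x,y+dy,148)]).round(1).tolist())
gm=green(f,(270,160,320,230))
r=so.minimize(lambda p:((sil(f,*p,10,BP)-gm)**2).sum(),(589,37),method='Nelder-Mead',options=dict(initial_simplex=[(589,37),(597,37),(589,45)]));print(r.x,r.fun)
cv2.imwrite('pics/u2.png',np.hstack([cv2.resize(im[150:200,270:320],(400,400),interpolation=cv2.INTER_CUBIC),cv2.resize(g['img'][145:195,225:275],(400,400),interpolation=cv2.INTER_CUBIC)]))
E
```

```text
14.9167 [590.04609798  38.27168473 190.96880523] 15.701192827586214 [1.63213881 8.09301781 3.72790654]
[[287 170   1   1   1]] [[287. 170.]]
-6 [[286.6, 176.5], [287.0, 170.1], [302.4, 169.4], [294.0, 178.9]]
-3 [[286.5, 175.9], [286.9, 169.6], [302.3, 168.9], [294.0, 178.4]]
0 [[286.5, 175.4], [286.8, 169.1], [302.2, 168.3], [293.9, 177.9]]
3 [[286.4, 174.9], [286.8, 168.6], [302.1, 167.8], [293.8, 177.3]]
6 [[286.3, 174.3], [286.7, 168.0], [302.0, 167.3], [293.7, 176.8]]
[589.2224493   35.78071547] 43.12702806612841
```

View pics/u2.png

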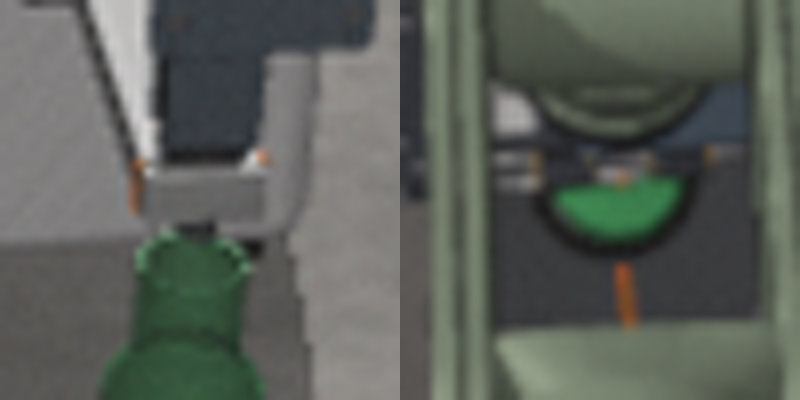

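```bash
python3 - <<'E'
from h import *
s=sensors.state();print(s['time_s'],s['ee_pos'],s['gripper_width'],s['force']);print(job_done())
E
```

```text
15.0167 [590.03557637  38.28876438 190.94689705] 15.938616948304105 [1.64706851 7.57781234 3.35653264]
the job is handed in; nothing more can be done
None
```

I set the green bottle upright on the pad of the smallest tray, the one in front of the juicer, and let go of it. I then gripped the black tab with 40 N and pulled the chute out about 113 mm. I handed the job in at 15.0 s with the tab still held.

Last checks:
- **Bottle:** in the side view it stood upright at about (589, 36 to 37) mm. The pad centre measured about (589, 37.5).
- **Chute:** the tab was held at (590, 38.3). That puts the spout about 1 mm short of the pad's centre. The orange marks in both pictures suggested about 1 mm past it instead. The two disagree, but both fall within the roughly 2 mm camera calibration.
- **Grip and force:** the opening was 15.9 mm on the 16 mm tab. The pull was about 8 N, which fits the spring.

**Unexplained readings:**
- The fingers read 47 mm on the bottle's neck, which is listed as 42 mm. The bottle was still held and set down cleanly.
- A small sideways load of about 1.6 N stayed on the tab, probably from a slight error in the pull direction.
- Just before the tab was gripped, the finger appeared about 2 pixels to one side of where I expected it in the side view.

I did not touch the funnel, spatula or cap, but I did not measure them again at the end.

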